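Fish the stirring paddle out of the wash trough

ROBOT

A 7-joint arm with a two-finger parallel gripper is mounted at the origin on the work surface. World frame = base frame: x ahead of the robot, y to its left, z up, the work surface at z = 0. Lengths are in m, angles in rad, forces in N, time in s.
With the tool pointing down it reaches from about 0.425 to 0.925 m from the base axis. Payload 6.8 kg.
Tool frame: the origin (TCP) lies at the very end of the fingers, on their centre line; the grasp point (between the pads) lies 19 mm behind it; z points along the fingers, y is the line along which they close (so a half turn about z gives the same grasp; the last joint's range is limited). The gripper opens to 85 mm and grips with 20 to 120 N. Pads are 22 mm wide; open, the fingers measure 114 mm over their backs; the gripper's body (76 mm by 85 mm) begins 54 mm behind the grasp point. The pads swing forward as they close: fully open they stand 13 mm farther back than shut.
Start: joints at [1.014, 0.477, 0.022, 1.555, -0.011, 1.109, -0.083], TCP at [0.293, -0.608, 0.231] pointing down, gripper open.
Joint ranges: [-2.96, 2.96], [-0.34, 2.1], [-1.41, 1.46], [0.24, 2.44], [-1.37, 4.51], [0.17, 1.92], [-2.96, 2.96]. Speed limits (rad/s): [2.39, 2.39, 3.14, 3.14, 3.14, 3.14, 3.14].

INTERFACE

Orientations are given as a unit quaternion [w, x, y, z].
In Python, from station import get_obs, read_camera, hand_in gives the robot as it stands.
- The arm moves only by the tool arm_command, never from a script. Its argument "commands" is one flat list of numbers, 7 for each row, row after row: the shift along the tool's x, y, z in m, then the turn, a rotation vector about the tool's x, y, z in degrees, then the opening, from 0 (shut) to 1 (fully open). In form: [tx, ty, tz, rx, ry, rz, fingers, tx, ty, tz, rx, ry, rz, fingers, ...]. A call has 1 to 8 rows; each row is the pose to reach, as a shift and turn from the pose commanded when the call began, along the tool's axes at that moment; what a row does not reach only later rows make up. A row lasts 1/10 s, in which the tool goes at most 50 mm and 8.59 degrees, less where a joint would pass 70% of its speed; a pose out of reach is approached as far as the arm can. A call with a gripper value outside its range is refused whole. The fingers move at their own pace and stop on an object; "force" is the grip in N (left out, the last holds). Time passes only in rows, so rows that repeat a pose let the fingers close. It gives the time, the measured TCP pose, the force, the opening and the grip force at its end, in the units of the state.
- get_obs(): the state, without advancing time (a new reading comes with each control period).
- read_camera(name): name is "scene" or "top" or "wrist"; returns a dict with "img" (400x640x3 uint8, red, green, blue), "camera_matrix" (3x3 intrinsics, pixels), "k1" (the pictures are not rectified: a ray, as slopes to the right and down, at radius r is drawn at 1 + k1 r^2 times it, then the intrinsics apply), "pose" (4x4, takes a point from camera to world coordinates). Camera axes: x right, y down, z forward; pixel columns grow to the right and rows downward; lengths in m; the calibration is good to about 2 mm. A picture is of the moment at which its call begins. There is no depth.
- hand_in(): hands the job in; it is judged then, once.
The state is a dict: "t": time; "q": joint angles; "joint_vel": joint speeds; "joint_torque": joint torques, N m; "eef_pos": TCP position; "tool_rot": TCP orientation; "contact_force": force on the tool from outside, world axes, zero at the start; "torque": the same for the moment, N m; "gripper_width": opening from 0.0 (shut) to 1.0 (fully open); "grasp_force": force on a finger pad.
Only numpy, scipy, OpenCV 4.12 (cv2) and the standard library are available. Lean on these libraries where they do the work, as an engineer would, in place of code of your own. Each camera call takes 0.05 s, during which the arm holds its last target. There are 200 camera calls.

TASK

The wooden stirring paddle lies in the white wash trough, longer than the gap between the two dark metal cover plates. Tip one end of it up through the gap and draw it out without forcing it against the trough, then hold it level over the middle of the trough, about a hand's width (10 cm) above the plates, so that it drips back in; finish while still holding it, and leave everything else on the bench and on the plates where it stands.

Things in the scene. Friction and masses are not known exactly. Their poses are not given: they have to be found in the camera images.
- trough: white plastic wash trough, fixed to the bench, open on top but for two cover plates (see trough_mouth). Outside 198 mm (its x) by 438 mm (its y), 70 mm high; walls and floor 4 mm thick, so the inner floor is 4 mm above the bench; inside 190 mm (x) by 430 mm (y), also beneath the plates. Origin: centre of its underside, on the bench; z up.
- trough_mouth (a point): centre of the gap between the two dark steel cover plates, level with their tops; axes as the trough's. Plates: 4 mm thick, undersides 66 mm and tops 70 mm above the bench; they roof the trough's ends from y = 110 mm to the end wall, and from y = -110 mm likewise. The gap is 220 mm long (y) and 190 mm wide (x, wall to wall).
- paddle: loose wooden paddle, 0.1 to 0.2 kg, 290 mm long (its y), flat on the trough's floor, roughly along the trough's y, ends under the plates. Handle: bar 20 mm wide, 20 mm thick, y = -145 to 55 mm; blade: 48 mm wide, 14 mm thick, y = 55 to 145 mm; undersides flush. Origin: mid-length, on the underside; z up. Centre of mass about 17 mm from the origin towards the blade.
- blade_end (a point): middle of the paddle's blade end face (paddle y = +145 mm, 7 mm above the underside)
- handle_end (a point): middle of the paddle's handle end face (paddle y = -145 mm, 10 mm above the underside)
- sieves: bystander: a stack of two round steel sieves, 106 mm across and 84 mm high, standing on the +x side of the trough; origin at the centre of its underside
- washbottle: bystander: a green plastic bottle with a red cap, 60 mm across and 170 mm high, standing on the +x side of the trough; origin at the centre of its underside
- beaker: bystander: an open steel beaker, 80 mm across and 100 mm high, standing on the +x side of the trough; origin at the centre of its underside
- pan: bystander: a shallow steel pan 120 x 160 x 30 mm with three grey stones in it (up to 51 mm high), beyond the trough's +y end; origin at the centre of its underside
- scoop: bystander: a steel spoon with a wooden handle, lying flat on the bench beyond the trough's -y end; origin on the bench under it, near the middle of its length
- stopper: bystander: a black rubber stopper, 44 mm across and 22 mm high, standing on the trough's +y cover plate near its outer end; origin at the centre of its underside
- tin: bystander: a small round steel tin, 50 mm across and 24 mm high, standing on the trough's -y cover plate near its outer end; origin at the centre of its underside

How it is judged:
On the way:
1. one end of the paddle is up through the gap, above the cover plates, while the other end is still below them (((height (world z) of blade_end above 0.085 m and height (world z) of handle_end below 0.062 m) or (height (world z) of handle_end above 0.085 m and height (world z) of blade_end below 0.062 m))), for 0.1 s.
At the end, for the whole second after the job is handed in: the gripper holds the paddle still and level (within 15 degrees), both its ends at least 50 mm above the cover plates' tops, its middle within 90 mm, seen from above, of the middle of the gap, touching nothing of the trough (height (world z) of each of blade_end, handle_end above 0.12 m and angle between paddle's own z axis and vertical below 0.26 rad and horizontal distance between paddle and trough_mouth below 0.09 m and contact force between paddle and the fingers above 1 N and contact force between paddle and trough below 0.1 N and linear speed of paddle below 0.03 m/s); the arm keeps its last pose, push and grip.
It fails at once if the paddle is forced against the trough with more than 40 N (contact force between paddle and trough above 40 N).
It fails at once if a bystander is pushed more than 30 mm from its place (distance of any of sieves, washbottle, beaker, pan, scoop, stopper, tin from where it was at the start of the episode above 0.03 m).
It also fails if it takes over 51 s, if anything falls off the work surface, if the arm or the gripper's body presses on something with over 40 N, if the wrist force passes 120 N, or if a joint passes its speed limit or range.

## Working session

There is one attempt and no reset: what is moved stays moved. The work goes in short steps, Python scripts to look and compute and a tool call to move; the robot and the scene stay as the last step left them, time stands still between calls to the robot, and variables do not carry over. Pictures are saved under pics/ and viewed, at most 10 in all, crops included, and the job is handed in when it is done.

Besides the shell and the picture viewer there is one more tool, called after "Call:" as name(argument=value, ...), one argument or row to a line, values as JSON. arm_command: Moves the arm, as the interface text tells. Its arguments: {"type":"object","properties":{"commands":{"type":"array","items":{"type":"number"}},"force":{"type":"number"}},"required":["commands"]}

```bash
mkdir -p pics; cat > h.py <<'E'
import numpy as np, cv2
from station import get_obs, read_camera
def ray(c,u,v):
    K=c["camera_matrix"];d=np.array([(u-K[0][2])/K[0][0],(v-K[1][2])/K[1][1]]);s=d.copy()
    for _ in range(20): s=d/(1+c["k1"]*(s@s))
    P=np.array(c["pose"]);return P[:3,3],P[:3,:3]@np.array([s[0],s[1],1])
def on(c,u,v,z):
    o,r=ray(c,u,v);return o+r*(z-o[2])/r[2]
def save(c,n): cv2.imwrite(f"pics/{n}.png",c["img"][:,:,::-1])
E
python3 - <<'E'
from h import *
import pickle
for n in("top","scene"):
    c=read_camera(n);save(c,n+"0");pickle.dump(c,open(n+"0.pkl","wb"));print(n,np.round(c["pose"],3).tolist(),np.array(c["camera_matrix"]).tolist(),c["k1"])
o=get_obs();print(o["eef_pos"],o["tool_rot"],o["gripper_width"],o["t"])
E
```

```text
top [[-0.013, -0.997, 0.08, 0.525], [-1.0, 0.013, -0.004, 0.066], [0.003, -0.081, -0.997, 1.062], [0.0, 0.0, 0.0, 1.0]] [[383.4607677006191, 0.0, 325.0540919802455], [0.0, 383.4607677006191, 199.0887079349785], [0.0, 0.0, 1.0]] 0.00039596278924196104
scene [[0.186, 0.579, -0.794, 1.585], [0.983, -0.119, 0.143, -0.127], [-0.011, -0.807, -0.591, 0.814], [0.0, 0.0, 0.0, 1.0]] [[494.1776449071485, 0.0, 325.7168248170652], [0.0, 494.1776449071485, 196.36254402421415], [0.0, 0.0, 1.0]] -0.10626402012782307
[ 0.29260509 -0.60770591  0.2304291 ] [-7.90929420e-04  9.74932794e-01  2.22498010e-01 -2.38758154e-04] 1.001443221099361 0.1
```

View pics/top0.png

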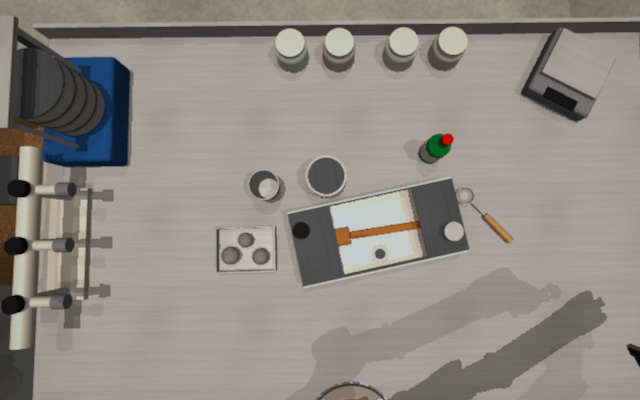

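View pics/scene0.png

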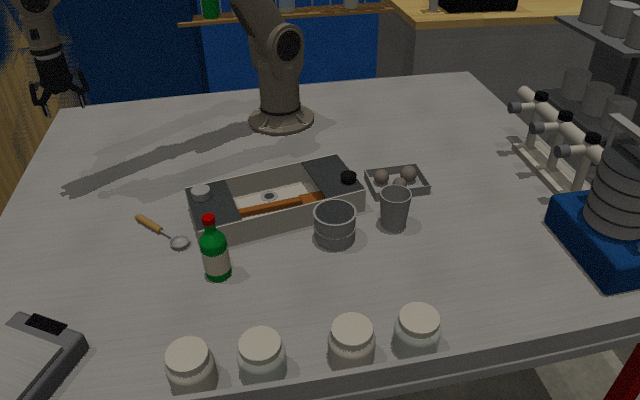

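The top view shows the trough turned about 12°. Its dark plates span columns 289-340 and 412-469, and the orange blade is near (343,236) on the +y side. The stopper is at (301,230) and the tin at (454,231). The scene view agrees with this, with the paddle flat in the gap.

```bash
python3 - <<'E'
from h import *
import pickle
c=pickle.load(open("top0.pkl","rb"));im=c["img"]
hsv=cv2.cvtColor(im,cv2.COLOR_RGB2HSV)
R=np.zeros(im.shape[:2],np.uint8);R[175:295,283:475]=255
dark=cv2.inRange(hsv,(0,0,30),(180,90,95))&R
n,l,s,ce=cv2.connectedComponentsWithStats(dark)
for i in range(1,n):
    if s[i,4]>800:
        cn=max(cv2.findContours((l==i).astype(np.uint8),0,2)[0],key=cv2.contourArea)
        r=cv2.minAreaRect(cn);w=np.array([on(c,u,v,.07) for u,v in cv2.boxPoints(r)])
        print("plate",s[i],np.round(w[:,:2],3).tolist(),"ctr",w.mean(0).round(3))
org=cv2.inRange(hsv,(5,130,60),(20,255,255))&R
ys,xs=np.nonzero(org);P=np.array([on(c,u,v,.022)[:2] for u,v in zip(xs,ys)])
vx=cv2.fitLine(P.astype(np.float32),2,0,.01,.01).ravel();print("line",vx,np.degrees(np.arctan2(vx[1],vx[0])))
# profile
for a in range(xs.min(),xs.max()+1,3):
    k=ys[xs==a];print(a,k.min(),k.max(),np.round(on(c,a,k.mean(),.021)[:2],3),end='; ')
E
```

```text
plate [ 289  179  180  107 5823] [[0.567, 0.16], [0.657, -0.272], [0.473, -0.305], [0.386, 0.121]] ctr [ 0.521 -0.074  0.07 ]
line [ 0.14037958 -0.99009776  0.5194402  -0.06041565] -81.93018
335 229 234 [0.521 0.036]; 338 229 245 [0.506 0.028]; 341 228 244 [0.509 0.02 ]; 344 228 244 [0.509 0.012]; 347 228 243 [0.51  0.004]; 350 232 242 [ 0.509 -0.004]; 353 232 237 [ 0.512 -0.013]; 356 231 237 [ 0.513 -0.021]; 359 231 236 [ 0.515 -0.029]; 362 230 236 [ 0.516 -0.037]; 365 230 235 [ 0.517 -0.045]; 368 229 235 [ 0.518 -0.053]; 371 229 234 [ 0.52  -0.061]; 374 228 234 [ 0.521 -0.07 ]; 377 228 234 [ 0.521 -0.078]; 380 227 233 [ 0.523 -0.086]; 383 227 232 [ 0.525 -0.094]; 386 226 232 [ 0.526 -0.102]; 389 226 232 [ 0.526 -0.11 ]; 392 225 231 [ 0.528 -0.119]; 395 225 231 [ 0.528 -0.127]; 398 225 230 [ 0.529 -0.135]; 401 224 230 [ 0.531 -0.143]; 404 224 229 [ 0.532 -0.151]; 407 223 229 [ 0.533 -0.159]; 410 222 228 [ 0.536 -0.168]; 413 222 228 [ 0.536 -0.176]; 416 222 227 [ 0.537 -0.184]; 419 224 227 [ 0.534 -0.192];
```

Call:
arm_command(
  commands=[0.037,-0.033,0,0,0,-6,1,0.074,-0.066,0,0,0,-12,1,0.111,-0.099,0,0,0,-18,1,0.148,-0.132,0,0,0,-24,1,0.185,-0.165,0,0,0,-30,1,0.222,-0.198,0,0,0,-36,1,0.259,-0.231,0,0,0,-42,1,0.296,-0.264,0,0,0,-48,1],
  force=60,
)

```text
t: 0.9
eef_pos: [0.4452, -0.2399, 0.2312]
tool_rot: [-0.0, 0.799, 0.601, -0.0]
contact_force: [1.0, 0.3, 0.3]
gripper_width: 0.998
grasp_force: 0.0
```

```bash
cat >> h.py <<'E'
from scipy.spatial.transform import Rotation as Ro
def tool(o=None):
    o=o or get_obs();q=np.array(o["tool_rot"]);return np.array(o["eef_pos"]),Ro.from_quat(q[[1,2,3,0]]),o
def frame(yaw,tilt=0):
    # tool frame: y=paddle x, x=paddle +y, z down; tilt>0 raises handle(-y) end
    y=np.array([np.cos(yaw),np.sin(yaw),0]);z=np.array([0,0,-1.]);x=np.cross(y,z)
    return Ro.from_matrix(np.c_[x,y,z])*Ro.from_euler('y',tilt,degrees=True)
def go(p,Rt,cp=None,cR=None):
    a,R,o=tool(); a=a if cp is None else cp; R=R if cR is None else cR
    print("t",round(o["t"],2),"pos",a.round(4),"shift",R.inv().apply(np.array(p)-a).round(4),"rot",np.degrees((R.inv()*Rt).as_rotvec()).round(2),"F",np.round(o["contact_force"],1),"w",round(o["gripper_width"],3),"g",round(o["grasp_force"],1))
E
python3 -c "
from h import *
go([.519,-.062,.2],frame(.145))"
```

```text
t 0.9 pos [ 0.4452 -0.2399  0.2312] shift [0.1914 0.0217 0.0312] rot [-1.000e-02  1.000e-02 -2.436e+01] F [1.  0.3 0.3] w 0.998 g 0.0
```

Call:
arm_command(
  commands=[0.04,0.005,0,0,0,-6,1,0.08,0.01,0,0,0,-12,1,0.12,0.014,0.01,0,0,-18,1,0.16,0.018,0.02,0,0,-24.4,1,0.191,0.022,0.03,0,0,-24.4,1,0.191,0.022,0.03,0,0,-24.4,1,0.191,0.022,0.03,0,0,-24.4,1],
)

```text
t: 1.6
eef_pos: [0.5194, -0.0643, 0.2008]
tool_rot: [-0.001, 0.655, 0.756, -0.0]
contact_force: [0.3, 0.3, -0.3]
gripper_width: 1.0
grasp_force: 0.0
```

```bash
python3 - <<'E'
from h import *
import pickle
go([.519,-.062,.03],frame(.145))
c=read_camera("wrist");save(c,"w1");pickle.dump(c,open("w1.pkl","wb"))
E
```

```text
t 1.6 pos [ 0.5194 -0.0643  0.2008] shift [0.0023 0.0002 0.1708] rot [-0.08 -0.02 -0.11] F [ 0.3  0.3 -0.3] w 1.0 g 0.0
```

View pics/w1.png

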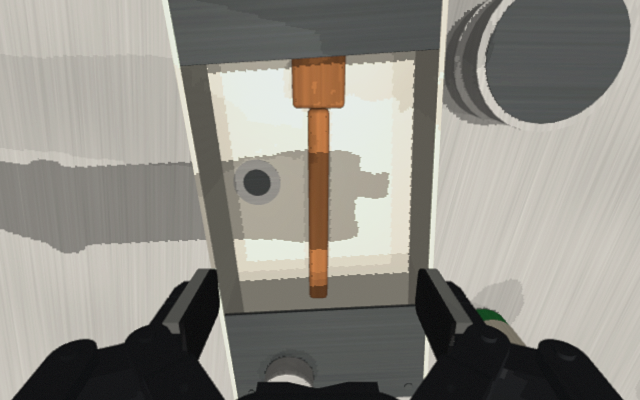

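The wrist view shows the handle centred at column 318. The blade joint is near (318,107) and the handle end near (318,297), just short of the near plate edge. The plate edges are at rows 58 and 310.

```bash
python3 - <<'E'
from h import *
import pickle
c=pickle.load(open("w1.pkl","rb"))
for n,u,v,z in[("joint",318,108,.024),("mid",318,200,.024),("hend",318,287,.024),("hendb",318,297,.004),("PfarL",208,66,.07),("PfarR",414,51,.07),("PnearL",228,313,.07),("PnearR",414,305,.07)]: print(n,on(c,u,v,z).round(4))
print(np.round(c["pose"],3)[:3,3])
E
```

```text
joint [ 0.5112 -0.0029  0.024 ]
mid [ 0.5238 -0.0896  0.024 ]
hend [ 0.538  -0.1875  0.024 ]
hendb [ 0.5418 -0.2136  0.004 ]
PfarL [0.4257 0.0182 0.07  ]
PfarR [0.5745 0.0499 0.07  ]
PnearL [ 0.4534 -0.1982  0.07  ]
PnearR [ 0.6255 -0.1641  0.07  ]
[0.508 0.019 0.346]
```

Call:
arm_command(
  commands=[0.003,0,0.04,0,0,0,0.6,0.003,0,0.08,0,0,0,0.6,0.003,0,0.12,0,0,0,0.6,0.003,0,0.15,0,0,0,0.6,0.003,0,0.17,0,0,0,0.6,0.003,0,0.185,0,0,0,0.6,0.003,0,0.193,0,0,0,0.6,0.003,0,0.193,0,0,0,0.6],
  force=60,
)

```text
t: 2.45
eef_pos: [0.519, -0.0624, 0.0079]
tool_rot: [-0.0, 0.656, 0.755, -0.0]
contact_force: [-0.4, 0.1, 0.1]
gripper_width: 0.601
grasp_force: 0.0
```

Call:
arm_command(
  commands=[0,0,0,0,0,0,0,0,0,0,0,0,0,0,0,0,0,0,0,0,0,0,0,0,0,0,0,0,0,0,0,0,0,0,0,0,0,0,0,0,0,0,0,0,0,0,0,0,0,0,0,0,0,0,0,0],
)

```text
t: 3.25
eef_pos: [0.5202, -0.0619, 0.0095]
tool_rot: [0.001, 0.655, 0.755, 0.0]
contact_force: [-1.3, 0.8, 6.1]
gripper_width: 0.215
grasp_force: 59.8
```

```bash
python3 - <<'E'
from h import *
go([.519,-.062,.03],frame(.145))
c=read_camera("wrist");save(c,"w2")
E
```

```text
t 3.25 pos [ 0.5202 -0.0619  0.0095] shift [ 0.     -0.0012 -0.0205] rot [ 0.11  0.05 -0.2 ] F [-1.3  0.8  6.1] w 0.215 g 59.8
```

View pics/w2.png

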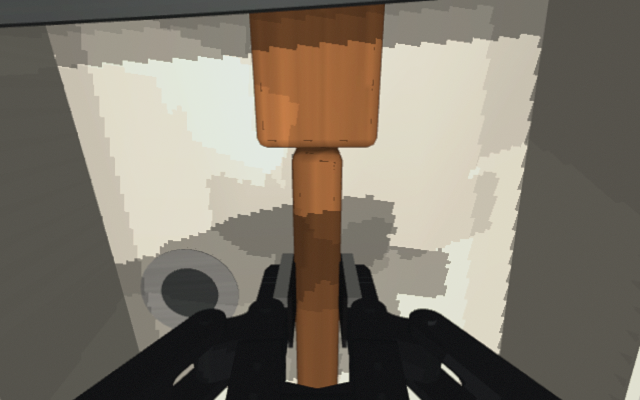

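Call:
arm_command(
  commands=[0,0,-0.006,0,0,0,0,0,0,-0.012,0,0,0,0,0.01,-0.001,-0.012,0,0,0,0,0.02,-0.001,-0.012,0,0,0,0,0.028,-0.002,-0.012,0,0,0,0,0.032,-0.002,-0.012,0,0,0,0,0.032,-0.002,-0.012,0,0,0,0,0.032,-0.002,-0.012,0,0,0,0],
  force=80,
)

```text
t: 4.1
eef_pos: [0.5127, -0.0304, 0.0202]
tool_rot: [-0.0, 0.655, 0.755, -0.0]
contact_force: [-0.2, 0.6, -1.8]
gripper_width: 0.212
grasp_force: 78.4
```

```bash
python3 - <<'E'
from h import *
go([.519,-.062,.03],frame(.145))
c=read_camera("scene");save(c,"s2")
cv2.imwrite("pics/s2c.png",cv2.resize(c["img"][110:260,150:440,::-1],None,fx=2.5,fy=2.5))
E
```

```text
t 4.1 pos [ 0.5127 -0.0304  0.0202] shift [-0.0322  0.0017 -0.0098] rot [-0.01  0.01 -0.18] F [-0.2  0.6 -1.8] w 0.212 g 78.4
```

View pics/s2c.png

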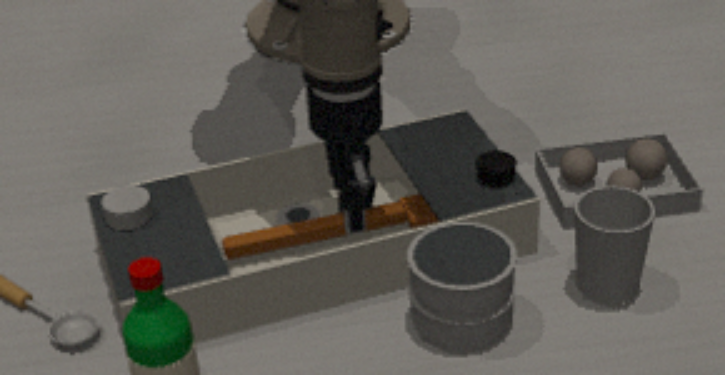

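The handle end is now visible in the gap at crop (225,245), clear of the near plate, and the paddle's weight is carried by the gripper. Next I tip it.

Call:
arm_command(
  commands=[0.001,0,-0.0075,0,-3,0,0,0.002,0,-0.015,0,-6,0,0,0.003,0,-0.0225,0,-9,0,0,0.004,0,-0.03,0,-12,0,0,0.006,0,-0.0375,0,-15,0,0,0.008,0,-0.044,0,-18,0,0,0.01,0,-0.0475,0,-20,0,0,0.011,0,-0.0505,0,-22,0,0],
)

```text
t: 4.95
eef_pos: [0.5115, -0.0192, 0.0711]
tool_rot: [0.145, 0.643, 0.741, -0.125]
contact_force: [0.6, -0.4, -2.0]
gripper_width: 0.213
grasp_force: 78.4
```

Call:
arm_command(
  commands=[0,0,0,0,0,0,0,0,0,0,0,0,0,0],
)

```text
t: 5.15
eef_pos: [0.5113, -0.0196, 0.0707]
tool_rot: [0.144, 0.643, 0.742, -0.125]
contact_force: [0.1, -0.3, -1.2]
gripper_width: 0.211
grasp_force: 78.4
```

```bash
python3 - <<'E'
from h import *
go([.519,-.062,.03],frame(.145,-22))
c=read_camera("scene");save(c,"s3")
cv2.imwrite("pics/s3c.png",cv2.resize(c["img"][110:260,150:440,::-1],None,fx=2.5,fy=2.5))
E
```

```text
t 5.15 pos [ 0.5113 -0.0196  0.0707] shift [-0.0247  0.0017  0.0538] rot [-0.08 -0.04 -0.18] F [ 0.1 -0.3 -1.2] w 0.211 g 78.4
```

View pics/s3c.png

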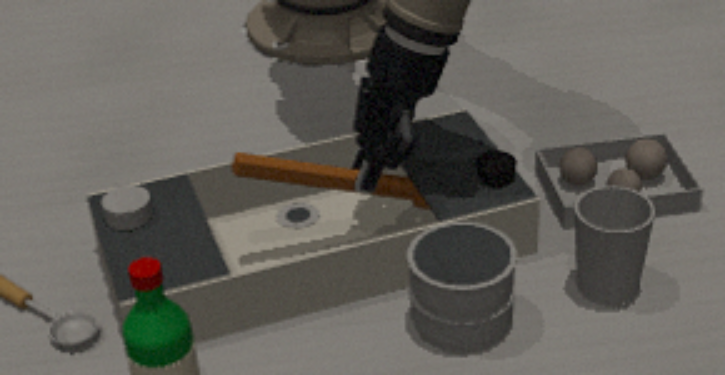

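The handle end stands well above the plates at crop (237,163), while the blade end is still under the +y plate. Contact forces are near zero. Next I draw it out along its own axis.

Call:
arm_command(
  commands=[-0.015,0,0,0,0,0,0,-0.03,0,0,0,0,0,0,-0.045,0,0,0,0,0,0,-0.06,0,0,0,0,0,0,-0.075,0,0,0,0,0,0,-0.09,0,0,0,0,0,0,-0.105,0,0,0,0,0,0,-0.125,0,0,0,0,0,0],
)

```text
t: 6.0
eef_pos: [0.5272, -0.1352, 0.1175]
tool_rot: [0.144, 0.644, 0.741, -0.125]
contact_force: [-0.4, -0.1, -1.9]
gripper_width: 0.208
grasp_force: 78.4
```

Call:
arm_command(
  commands=[0,0,0,0,0,0,0,0,0,0,0,0,0,0],
)

```text
t: 6.2
eef_pos: [0.5272, -0.1349, 0.1175]
tool_rot: [0.144, 0.644, 0.741, -0.125]
contact_force: [-1.0, 0.1, -2.3]
gripper_width: 0.211
grasp_force: 78.4
```

```bash
python3 - <<'E'
from h import *
go([.5225,-.14,.22],frame(.145,-22))
go([.520,-.078,.2],frame(.145,0))
c=read_camera("scene");save(c,"s4")
cv2.imwrite("pics/s4c.png",cv2.resize(c["img"][110:260,150:440,::-1],None,fx=2.5,fy=2.5))
E
```

```text
t 6.2 pos [ 0.5272 -0.1349  0.1175] shift [-0.0425 -0.0054 -0.0934] rot [-0.11 -0.03 -0.3 ] F [-1.   0.1 -2.3] w 0.211 g 78.4
t 6.2 pos [ 0.5272 -0.1349  0.1175] shift [ 0.0223  0.0008 -0.098 ] rot [-0.05 21.97 -0.32] F [-1.   0.1 -2.3] w 0.211 g 78.4
```

View pics/s4c.png

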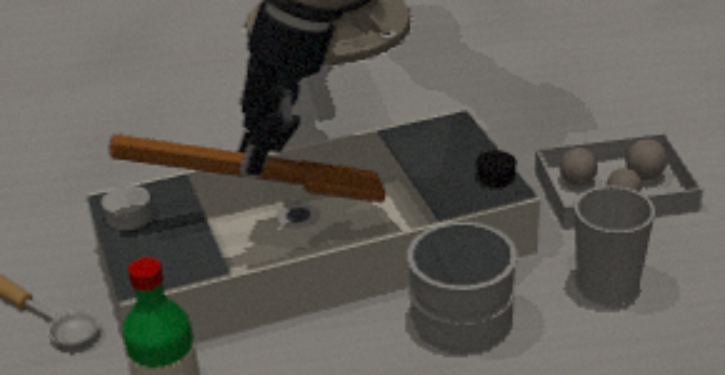

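The blade end (crop (383,185)) is now inside the gap, clear of the +y plate edge, and the handle passes above the tin. Next I lift it straight up, level it and centre it.

Call:
arm_command(
  commands=[-0.0075,0,-0.0185,0,0,0,0,-0.015,0,-0.037,0,0,0,0,-0.0225,0,-0.0555,0,0,0,0,-0.028,0,-0.07,0,0,0,0,-0.014,0,-0.072,0,5.5,0,0,0,0,-0.074,0,11,0,0,0.016,0.001,-0.076,0,16.5,0,0,0.03,0.001,-0.078,0,22,0,0],
)

```text
t: 7.05
eef_pos: [0.5206, -0.0759, 0.1788]
tool_rot: [-0.001, 0.655, 0.756, 0.002]
contact_force: [-0.7, 0.1, -2.8]
gripper_width: 0.212
grasp_force: 78.4
```

Call:
arm_command(
  commands=[0,0,0,0,0,0,0,0,0,0,0,0,0,0,0,0,0,0,0,0,0,0,0,0,0,0,0,0,0,0,0,0,0,0,0],
)

```text
t: 7.55
eef_pos: [0.5205, -0.0771, 0.1788]
tool_rot: [0.0, 0.655, 0.756, -0.0]
contact_force: [0.7, -0.0, -0.6]
gripper_width: 0.211
grasp_force: 78.4
```

```bash
python3 - <<'E'
from h import *
go([.520,-.078,.178],frame(.145,0))
c=read_camera("scene");save(c,"s5")
cv2.imwrite("pics/s5c.png",cv2.resize(c["img"][90:290,100:440,::-1],None,fx=2.2,fy=2.2))
E
```

```text
t 7.55 pos [ 0.5205 -0.0771  0.1788] shift [-0.0008 -0.0007  0.0008] rot [-0.    0.04 -0.13] F [ 0.7 -0.  -0.6] w 0.211 g 78.4
```

View pics/s5c.png

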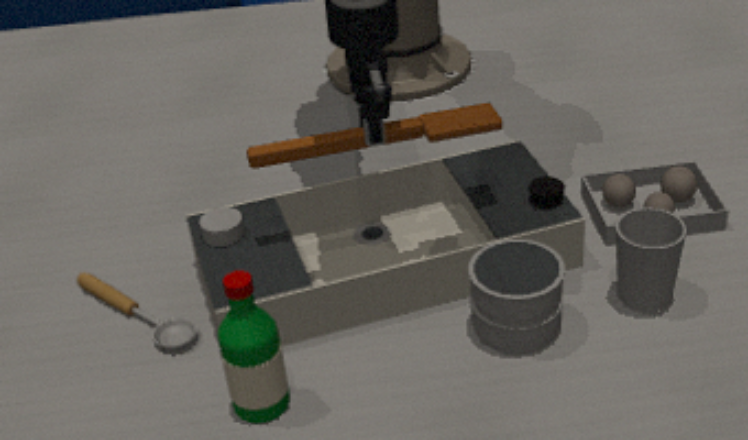

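The paddle is held parallel to the trough and level above it, from crop (250,156) to (500,120). The bystanders are where they were.

```bash
python3 -c "
from station import hand_in
print(hand_in())"
```

```text
the job is handed in; nothing more can be done
None
```

I tipped the paddle's handle end up through the gap, drew it out, and handed the job in with the gripper holding it level about 10 cm above the plates over mid-trough; the last image showed no bystander out of place, and no verdict came back.

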